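# Pack the sharpening stones flush and slide the case shut

## Robot

A 6-joint arm with a two-finger parallel gripper is mounted at the origin on the work surface; the furniture and walls round the work are solid. World frame = base frame: x ahead of the robot, y to its left, z up, the work surface at z = 0. Lengths are in mm, angles in degrees, forces in N, time in s.
With the tool pointing down it reaches from about 275 to 725 mm from the base axis. Payload 5.6 kg.
Tool frame: the origin (TCP) lies between the finger pads; the fingertips stand 11 mm ahead of it and the grasp point (between the pads) lies 8 mm behind it (bot.finger_overhang is the distance from the TCP to the fingertips, in mm); z points along the fingers, y is the line along which they close (so a half turn about z gives the same grasp; the last joint's range is limited). The gripper opens to 85 mm and grips with 20 to 120 N. Pads are 22 mm wide; open, the fingers measure 114 mm over their backs; the gripper's body (76 mm by 85 mm) begins 54 mm behind the grasp point. The pads swing forward as they close: fully open they stand 13 mm farther back than shut.
Start: joints at [84.947, 14.616, 6.199, 0, -81.583, -16.306], TCP at [200.296, 512.225, 242.283] pointing down, gripper open.
Joint ranges: [-168.99, 168.99], [-69.2, 112.95], [-62.41, 85.93], [-164.36, 98.24], [-168.68, -3.75], [-174.98, 174.98]. Speed limits (degrees/s): [147.25, 147.25, 180, 180, 180, 180].

## Interface

Orientations are given as a 3x3 rotation matrix whose columns are the frame's x, y, z axes.
In Python, from cell import monitor, read_camera, camera_info, order, bot gives the robot as it stands.
- The arm moves only by the tool apply_moves, never from a script. Its argument "series" is a list that holds one entry, the list of rows, each a list of 7 numbers: the shift along the world's x, y, z as a fraction of full scale, then the turn, a rotation vector about the world's x, y, z as a fraction of full scale, then the closure, from -1 (fully open) to 1 (shut), so that 0 is half open. In form: [[[x, y, z, ax, ay, az, hand], ...]]. A call has 1 to 8 rows; each row shifts and turns the commanded pose from where the row before left it; what a row does not reach is not made up. Full scale, the value 1, is 0.05 m for a shift and pi/4 rad for a turn. A row lasts 1/12 s, in which the tool goes at most 41.7 mm and 7.16 degrees, less where a joint would pass 70% of its speed; a pose out of reach is approached as far as the arm can. A call with a number of a shift or a turn outside -1 to 1 is refused whole. A call with a gripper value outside its range is refused whole. The fingers move at their own pace and stop on an object; the grip force is fixed at half the most. Time passes only in rows, so rows that do not move let the fingers close. It gives the time, the measured TCP pose, the force, the opening and the grip force at its end, in the units of the state.
- monitor.get_obs(): the state, without advancing time (a new reading comes with each control period).
- read_camera(name): name is "scene" or "top"; returns (picture, depth): 480x640x3 uint8, red, green, blue; 480x640 float32, mm along the optical axis (not along the pixel's ray), 0 where there is no reading.
- camera_info(name): a dict with "vertical_fov" (degrees; the focal length in pixels is half the picture's height over the tangent of half this angle, whatever the lens; pixels are square), "cx", "cy" (the principal point, pixels), "k1" (the pictures are not rectified: a ray, as slopes to the right and down, at radius r is drawn at 1 + k1 r^2 times it, then the intrinsics apply), "extrinsics" (4x4, takes a point from camera to world coordinates). Camera axes: x right, y up, looking along -z (the intrinsics and any distortion apply to the point x, -y, -z); pixel columns grow to the right and rows downward; lengths in mm; the calibration is good to about 2 mm. A picture is of the moment at which its call begins. camera_info takes no time and is no camera call.
- order.finish_job(): hands the job in; it is judged then, once.
The state is a dict: "t": time; "joints": joint angles; "joint_velocities": joint speeds; "joint_efforts": joint torques, N m; "eef_pos": TCP position; "tool_rot": TCP orientation; "ft_force": force on the tool from outside, world axes, zero at the start; "wrist_torque": the same for the moment, N m; "gripper_width": finger opening in mm; "grasp_force": force on a finger pad.
Only numpy, scipy, OpenCV 4.12 (cv2) and the standard library are available. Lean on these libraries where they do the work, as an engineer would, in place of code of your own. Each camera call takes 0.05 s, during which the arm holds its last target. There are 200 camera calls.

## Task

Finish packing the four sharpening stones into their wooden case: sweep the stone that has ridden up on its neighbour down flat, lay the loose green stone from the table into the space left (do not drop it) and press it down against the sprung strip until all four lie flat and nothing stands proud. Then slide the lid fully shut over them, without forcing it against a stone, and leave the other things on the table where they are.

Things in the scene. Friction and masses are not known exactly. Their poses are not given: they have to be found in the camera images.
- case: pale wooden case that stands firm (never moves); origin: underside, centre of its stone compartment; z up, y along the case toward the end where the open lid sticks out. Outside it spans x +-66.5 mm, y -97 to +143 mm. Its long side walls are 38.5 mm high and hold the lid's grooves. The lid's underside runs at z = 27 mm, 3 mm above a stone lying flat
- compartment (a point): centre of the cork floor of the stone compartment, 10 mm above the case's underside; axes as the case. The compartment spans x +-56.5 mm and y +-87 mm. The four stones lie in it flat, side by side along y, each with its length along x
- low_end (a point): middle of the top of the case's end wall at -y, 10 mm thick and only 26.5 mm high, so a finger can sweep in over it along +y
- strip_face (a point): middle of the face of a brass strip on springs at the +y end of the compartment, 7 mm before the wall; it yields 6 mm toward +y under 1 to 4.5 N and holds the full row tight. With three stones pushed together the space for the fourth is 1 mm too narrow: the fourth enters by its bevels, stops about 7 mm proud and must be pressed down with 5 to 15 N
- lid (a joint): opening of the pale wooden lid, which slides along the case's y in grooves (1.5 N friction and light drag): 0 shut, 0.185 fully open; starts at 0.172 or more. Lid 240 x 120 x 6 mm, top 33 mm above the case's underside; its leading edge is at y = opening - 0.097 in the case's frame. It stops against a stone standing over 3 mm proud
- lid_pull (a point): centre of the top of the lid's pull, 44 mm above the case's underside: a dark wooden bar fixed across the lid, 70 mm long (case x), 14 mm wide (case y), 11 mm high above the lid, 22 mm behind the lid's leading edge. Push its long face with a fingertip to slide the lid
- orange_stone: orange-brown stone, 105 x 42 x 14 mm (x, y, z); origin: centre of underside, x along its length. Long edges bevelled 2 mm wide, 4 mm high, so its sides are upright only 4 to 10 mm above the underside. Starts ridden up: its -y edge lies on the top edge of the stone at the case's -y end, overlapping 6 mm, raised to 12 mm above the low end wall, its +y edge on the floor. Pushed to +y it drops flat
- grey_stone: grey stone, hard slab 105 x 42 x 14 mm (x, y, z); origin: centre of underside, x along its length. Long edges bevelled 2 mm wide, 4 mm high, so its sides are upright only 4 to 10 mm above the underside. Lies flat in the case from the start, at one end of the compartment (either end)
- cream_stone: cream stone, hard slab 105 x 42 x 14 mm (x, y, z); origin: centre of underside, x along its length. Long edges bevelled 2 mm wide, 4 mm high, so its sides are upright only 4 to 10 mm above the underside. Lies flat in the case from the start, at the other end of the compartment
- green_stone: green stone, hard slab 105 x 42 x 14 mm (x, y, z); origin: centre of underside, x along its length. Long edges bevelled 2 mm wide, 4 mm high, so its sides are upright only 4 to 10 mm above the underside. About 0.15 kg. Starts flat on the table, to the right of the case
- oil_can: yellow and red spray can of oil, 64 mm across, 228 mm tall, a bystander behind the work; origin: centre of its underside
- mug: dark green mug with a handle, about 81 mm across, 94 mm tall, a bystander behind the work; origin: underside
- drink_can: empty drink can, 66 mm across, 147 mm tall, a bystander behind the work; origin: centre of its underside
- pen_cup: patterned tin with brushes, 72 mm across, 179 mm tall, a bystander at the back left; origin: centre of its underside

How it is judged:
By the outcome, as a careful person would: the job done as asked, in the order asked, and still so for the second after the job is handed in, with the robot touching nothing.
It also fails if it takes over 61 s, if anything falls off the work surface, if the arm or the gripper's body presses on something with over 40 N, if the wrist force passes 120 N, or if a joint passes its speed limit or range.

## Working session

There is one attempt and no reset: what is moved stays moved. The work goes in short steps, Python scripts to look and compute and a tool call to move; the robot and the scene stay as the last step left them, time stands still between calls to the robot, and variables do not carry over. Pictures are saved under pics/ and viewed, at most 10 in all, crops included, and the job is handed in when it is done.

Besides the shell and the picture viewer there is one more tool, called after "Call:" by a JSON object that holds its "fn" and its "kwargs". apply_moves: Moves the arm, as the interface text tells. Shift numbers are shares of 0.05 m and turn numbers shares of pi/4 rad, none past 1 either way. Its arguments: {"type":"object","properties":{"series":{"type":"array","items":{"type":"array","items":{"type":"array","items":{"type":"number"}}}}},"required":["series"]}

```bash
mkdir -p pics; ls
cat > h.py <<'E'
import numpy as np, cv2
from cell import monitor, read_camera, camera_info, order, bot
def save(n,f):
    im,d=read_camera(n); cv2.imwrite(f'pics/{f}.png',im[:,:,::-1]); np.savez(f'{f}.npz',im=im,d=d); return im,d
def pts(n,uv,depth=None,z=None):
    c=camera_info(n); f=240/np.tan(np.radians(c['vertical_fov'])/2)
    uv=np.atleast_2d(np.array(uv,float)); s0=(uv-[c['cx'],c['cy']])/f; s=s0.copy()
    for _ in range(20): s=s0/(1+c['k1']*(s**2).sum(1,keepdims=True))
    r=np.c_[s[:,0],-s[:,1],-np.ones(len(s))]; E=np.array(c['extrinsics']); w=r@E[:3,:3].T; o=E[:3,3]
    t=np.atleast_1d(depth)[:,None] if depth is not None else ((z-o[2])/w[:,2])[:,None]
    return o+t*w
E
python3 - <<'E'
from h import *
for n in('scene','top'):
    save(n,n+'0'); print(camera_info(n))
print(monitor.get_obs())
E
```

```text
pics
{'vertical_fov': 50.09157895812793, 'cx': 318.57806942888, 'cy': 241.72213608942388, 'k1': -0.028716903458641984, 'extrinsics': array([[-8.49522714e-01,  4.00584852e-01, -3.43282587e-01,
         1.97625513e+02],
       [-5.27335198e-01, -6.63456112e-01,  5.30795230e-01,
         6.05695144e+02],
       [-1.51244021e-02,  6.31947595e-01,  7.74863530e-01,
         9.31949362e+02],
       [ 0.00000000e+00,  0.00000000e+00,  0.00000000e+00,
         1.00000000e+00]])}
{'vertical_fov': 48.06603684887384, 'cx': 320.11870525112323, 'cy': 239.25712838509668, 'k1': -0.0291256027711114, 'extrinsics': array([[ 6.74250538e-03,  9.89088914e-01, -1.47165411e-01,
         3.84595498e+02],
       [-9.99975414e-01,  6.38561790e-03, -2.89739096e-03,
         2.69755160e+01],
       [-1.92603520e-03,  1.47181328e-01,  9.89107652e-01,
         1.39777397e+03],
       [ 0.00000000e+00,  0.00000000e+00,  0.00000000e+00,
         1.00000000e+00]])}
{'t': 0.1, 'joints': array([ 8.49434729e+01,  1.46500242e+01,  6.14091735e+00, -2.38180979e-02,
       -8.15825945e+01, -1.63048581e+01]), 'joint_velocities': array([-0.03601198, -0.02530474,  0.16418107, -0.05075052, -0.03867236,
        0.04486567]), 'joint_efforts': array([-2.71724210e-03, -3.87605846e+01,  2.38472182e+01,  5.37786886e+00,
       -3.84092767e-03,  3.14918779e-06]), 'eef_pos': array([200.14915476, 511.86030515, 241.50336274]), 'tool_rot': array([[ 9.31279243e-01, -3.64305734e-01, -5.50689603e-04],
       [-3.64306146e-01, -9.31277942e-01, -1.55800454e-03],
       [ 5.47449082e-05,  1.65155690e-03, -9.99998635e-01]]), 'ft_force': array([-0.78427489,  0.39113503, -0.10791674]), 'wrist_torque': array([-0.02868662,  0.00451757, -0.02299283]), 'grasp_force': 0.0, 'gripper_width': 85.31037426656775}
```

View pics/top0.png

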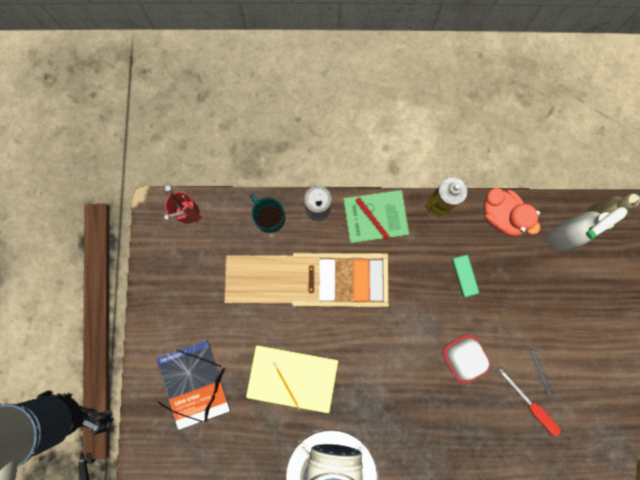

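View pics/scene0.png

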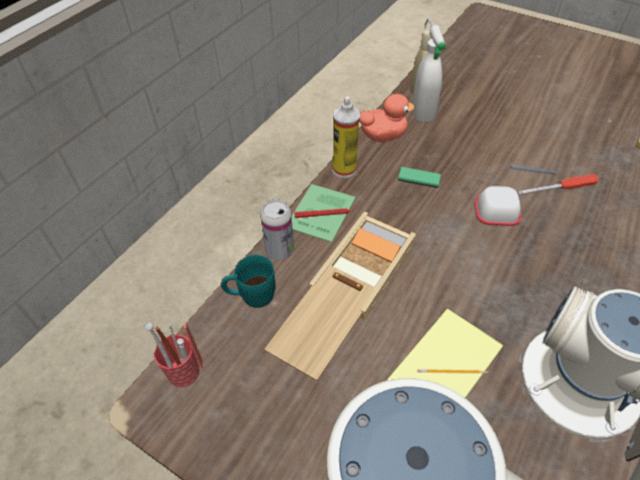

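The top view shows the case at u 293–388, v 253–306. The grey stone is at its right (-y) end, then the ridden-up orange, a cork gap, then cream beside the lid's dark pull (u≈311). The green stone is at (466,276). The scene view agrees.

Run:
```python
from h import *
a=np.load('top0.npz'); im,d=a['im'],a['d']
hsv=cv2.cvtColor(im,cv2.COLOR_RGB2HSV)
crop=im[240:320,215:400]; cv2.imwrite('pics/c1.png',cv2.resize(crop[:,:,::-1],None,fx=4.3,fy=4.3,interpolation=cv2.INTER_CUBIC))
for r in (262,280,297): print('row',r,[(c,*hsv[r,c],int(d[r,c])) for c in range(300,394,2)])
def rect(m,z,name,n='top'):
    cs,_=cv2.findContours(m.astype(np.uint8),0,1); c=max(cs,key=cv2.contourArea); r=cv2.minAreaRect(c)
    b=cv2.boxPoints(r); mm=cv2.moments(m.astype(np.uint8)*0+cv2.drawContours(np.zeros_like(m,np.uint8),[c],-1,1,-1))
    cen=[mm['m10']/mm['m00'],mm['m01']/mm['m00']]
    print(name,r,'cen',pts(n,[cen],z=z).round(1),'box',pts(n,b,z=z).round(1).tolist())
H,S,V=[hsv[...,i].astype(int) for i in range(3)]
U=np.arange(640)[None]; W=np.arange(480)[:,None]
rect((H>60)&(H<85)&(S>100)&(U>440)&(U<490)&(W>250)&(W<300),14,'green')
rect((H<16)&(S>150)&(V>150)&(U>345)&(U<380)&(W>250)&(W<310),30,'orange')
s=np.load('scene0.npz'); im2=s['im']; h2=cv2.cvtColor(im2,cv2.COLOR_RGB2HSV).astype(int)
rect((h2[...,0]>60)&(h2[...,0]<85)&(h2[...,1]>100)&(U>390)&(U<450)&(W>155)&(W<200),10,'green scene','scene')
# depth based case wall top/outline
P=pts('top',np.stack(np.meshgrid(np.arange(640),np.arange(480)),-1).reshape(-1,2),depth=d.reshape(-1)).reshape(480,640,3)
m=(P[...,2]>15)&(U>215)&(U<395)&(W>245)&(W<315)
rect(m,33,'case+lid'); 
for r in (280,):print([(c,*P[r,c].round(0).astype(int)) for c in range(300,394,2)])
print([(q,*P[q,340].round(0).astype(int)) for q in range(248,312)])
```

```text
row 262 [(300, np.uint8(18), np.uint8(107), np.uint8(229), 1371), (302, np.uint8(18), np.uint8(105), np.uint8(230), 1376), (304, np.uint8(19), np.uint8(107), np.uint8(228), 1371), (306, np.uint8(19), np.uint8(105), np.uint8(229), 1374), (308, np.uint8(18), np.uint8(106), np.uint8(230), 1368), (310, np.uint8(20), np.uint8(101), np.uint8(234), 1368), (312, np.uint8(20), np.uint8(104), np.uint8(232), 1371), (314, np.uint8(19), np.uint8(104), np.uint8(232), 1371), (316, np.uint8(19), np.uint8(100), np.uint8(233), 1365), (318, np.uint8(19), np.uint8(91), np.uint8(235), 1372), (320, np.uint8(20), np.uint8(9), np.uint8(248), 1371), (322, np.uint8(0), np.uint8(0), np.uint8(252), 1381), (324, np.uint8(0), np.uint8(0), np.uint8(252), 1380), (326, np.uint8(0), np.uint8(0), np.uint8(252), 1380), (328, np.uint8(0), np.uint8(0), np.uint8(252), 1381), (330, np.uint8(0), np.uint8(0), np.uint8(252), 1382), (332, np.uint8(90), np.uint8(1), np.uint8(252), 1383), (334, np.uint8(15), np.uint8(11), np.uint8(237), 1378), (336, np.uint8(16), np.uint8(125), np.uint8(184), 1396), (338, np.uint8(16), np.uint8(
[... 12583 characters left out ...]
int64(439), np.int64(-21), np.int64(7)), (299, np.int64(436), np.int64(-21), np.int64(11)), (300, np.int64(434), np.int64(-21), np.int64(10)), (301, np.int64(431), np.int64(-21), np.int64(10)), (302, np.int64(428), np.int64(-20), np.int64(43)), (303, np.int64(425), np.int64(-20), np.int64(38)), (304, np.int64(423), np.int64(-20), np.int64(38)), (305, np.int64(420), np.int64(-20), np.int64(39)), (306, np.int64(418), np.int64(-20), np.int64(30)), (307, np.int64(416), np.int64(-21), np.int64(0)), (308, np.int64(414), np.int64(-22), np.int64(-7)), (309, np.int64(411), np.int64(-21), np.int64(-2)), (310, np.int64(409), np.int64(-21), np.int64(0)), (311, np.int64(406), np.int64(-21), np.int64(0))]
```

View pics/c1.png

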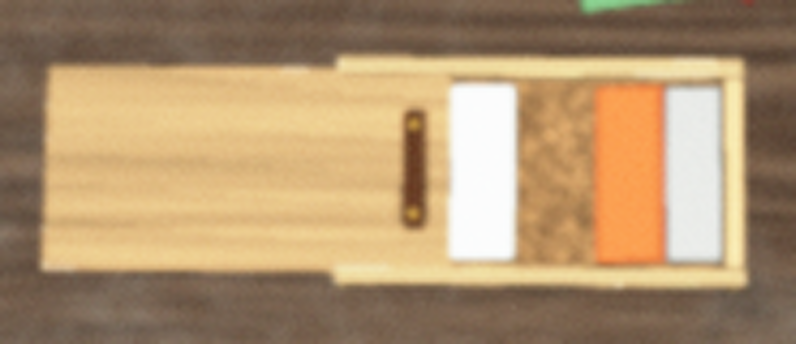

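Run:
```python
from h import *
a=np.load('top0.npz'); V=cv2.GaussianBlur(a['im'],(3,3),0).astype(float)
G=V[...,2]*0+V[...,1]
def edge(line,lo,hi):  # subpixel strongest gradient
    g=np.abs(np.diff(line[lo:hi])); k=g.argmax(); k0=max(1,min(len(g)-2,k)); a,b,c=g[k0-1:k0+2]
    return lo+k0+.5+0.5*(a-c)/(a-2*b+c-1e-9)
def fit(pt):
    pt=np.array(pt); vx,vy,x0,y0=cv2.fitLine(pt[:,:2].astype(np.float32),cv2.DIST_HUBER,0,.01,.01).ravel(); return np.array([x0,y0]).round(2),np.degrees(np.arctan2(vy,vx)).round(2)
up=[(c,edge(G[:,c],249,257)) for c in range(298,384)]
lo=[(c,edge(G[:,c],303,312)) for c in range(298,384)]
lid=[(c,edge(G[:,c],252,258)) for c in range(232,285)]; lidl=[(c,edge(G[:,c],299,309)) for c in range(232,285)]
print('far wall',fit(pts('top',up,z=38.5)),'near',fit(pts('top',lo,z=38.5)),'near z0',fit(pts('top',lo,z=0)))
print('lid far',fit(pts('top',lid,z=33)),'lid near',fit(pts('top',lidl,z=33)))
rows=range(262,299)
print('end',fit(pts('top',[(edge(G[r],385,392),r) for r in rows],z=26.5)))
B=V[...,2]
print('inner end',fit(pts('top',[(edge(B[r],379,386),r) for r in rows],z=20)))
print('orange/grey',fit(pts('top',[(edge(B[r],366,372),r) for r in rows],z=36)))
print('orange +y',fit(pts('top',[(edge(B[r],350,356),r) for r in rows],z=18)))
print('cream -y',fit(pts('top',[(edge(B[r],331,337),r) for r in rows],z=20)))
print('lid lead',fit(pts('top',[(edge(B[r],316,322),r) for r in rows],z=33)))
print('lid tail',fit(pts('top',[(edge(G[r],222,230),r) for r in rows],z=33)))
```

```text
far wall (array([ 5.5215e+02, -1.0000e-02], dtype=float32), np.float32(-89.92)) near (array([418.39,   5.29], dtype=float32), np.float32(89.6)) near z0 (array([419.35,   4.68], dtype=float32), np.float32(89.6))
lid far (array([546.19, 188.86], dtype=float32), np.float32(-89.88)) lid near (array([425.61, 183.29], dtype=float32), np.float32(-89.8))
end (array([ 488.43, -141.62], dtype=float32), np.float32(-0.32))
inner end (array([ 474.23, -127.64], dtype=float32), np.float32(0.27))
orange/grey (array([500.33, -94.15], dtype=float32), np.float32(0.23))
orange +y (array([487.72, -53.06], dtype=float32), np.float32(1.01))
cream -y (array([501.13,  -6.73], dtype=float32), np.float32(-0.22))
lid lead (array([486.83,  33.37], dtype=float32), np.float32(-0.24))
lid tail (array([481.6 , 272.01], dtype=float32), np.float32(0.1))
```

Call:
{"fn": "apply_moves", "kwargs": {"series": [[[0.285,-0.692,0,0,0,0.024,1],[0.285,-0.692,0,0,0,0.024,1],[0.285,-0.692,0,0,0,0.024,1],[0.285,-0.692,0,0,0,0.024,1],[0.285,-0.692,0,0,0,0.024,1],[0.285,-0.692,0,0,0,0.024,1],[0.285,-0.692,0,0,0,0.024,1],[0.285,-0.692,0,0,0,0.024,1]]]}}

```text
t: 0.77
eef_pos: [314.3, 233.5, 242.1]
tool_rot: [[0.976, -0.219, -0.0], [-0.219, -0.976, -0.0], [-0.0, 0.0, -1.0]]
ft_force: [1.3, -0.3, -0.3]
gripper_width: -0.2
grasp_force: 0.0
```

Call:
{"fn": "apply_moves", "kwargs": {"series": [[[0.285,-0.692,0,0,0,0.024,1],[0.285,-0.692,0,0,0,0.024,1],[0.285,-0.692,0,0,0,0.024,1],[0.285,-0.692,0,0,0,0.024,1],[0.285,-0.692,0,0,0,0.024,1],[0.285,-0.692,0,0,0,0.024,1],[0.285,-0.692,0,0,0,0.024,1],[0.285,-0.692,0,0,0,0.024,1]]]}}

```text
t: 1.43
eef_pos: [428.3, -43.3, 242.1]
tool_rot: [[0.998, -0.07, -0.0], [-0.07, -0.998, 0.0], [-0.0, -0.0, -1.0]]
ft_force: [1.6, 1.3, 0.9]
gripper_width: 0.3
grasp_force: 0.0
```

Call:
{"fn": "apply_moves", "kwargs": {"series": [[[0.285,-0.692,0,0,0,0.024,1],[0.285,-0.692,0,0,0,0.024,1],[0.285,-0.692,0,0,0,0.024,1],[0.285,-0.692,0,0,0,0.024,1],[0,0,-0.7,0,0,0,1],[0,0,-0.7,0,0,0,1],[0,0,-0.7,0,0,0,1],[0,0,0,0,0,0,1]]]}}

```text
t: 2.1
eef_pos: [480.2, -178.8, 129.9]
tool_rot: [[1.0, 0.002, -0.014], [0.002, -1.0, 0.004], [-0.014, -0.004, -1.0]]
ft_force: [-1.2, 0.6, -1.2]
gripper_width: 0.3
grasp_force: 0.0
```

Run:
```python
from h import *
o=monitor.get_obs(); print(bot.finger_overhang,{k:np.round(o[k],2) for k in ('t','joints','eef_pos','tool_rot','ft_force','gripper_width')})
```

```text
11.0 {'t': np.float64(2.1), 'joints': array([ -3.01,  14.62, -10.57,  -0.2 , -65.62,  93.21]), 'eef_pos': array([ 480.18, -178.75,  129.88]), 'tool_rot': array([[ 1.  ,  0.  , -0.01],
       [ 0.  , -1.  ,  0.  ],
       [-0.01, -0.  , -1.  ]]), 'ft_force': array([-1.18,  0.57, -1.2 ]), 'gripper_width': np.float64(0.3)}
```

Call:
{"fn": "apply_moves", "kwargs": {"series": [[[0.1,0,-0.7,0,0,0,1],[0,0,-0.7,0,0,0,1],[0,0,-0.7,0,0,0,1],[0,0,0,0,0,0,1],[0,0,0,0,0,0,1]]]}}

```text
t: 2.52
eef_pos: [490.2, -179.9, 32.9]
tool_rot: [[1.0, 0.005, -0.002], [0.005, -1.0, -0.001], [-0.002, 0.001, -1.0]]
ft_force: [0.2, 0.1, 1.3]
gripper_width: -0.4
grasp_force: 0.0
```

Call:
{"fn": "apply_moves", "kwargs": {"series": [[[0,0,-0.1,0,0,0,1],[0,0,0,0,0,0,1],[0,0,0,0,0,0,1]]]}}

```text
t: 2.77
eef_pos: [491.7, -179.9, 29.3]
tool_rot: [[1.0, 0.005, 0.004], [0.005, -1.0, -0.001], [0.004, 0.001, -1.0]]
ft_force: [0.1, 0.1, -0.0]
gripper_width: 0.3
grasp_force: 0.0
```

Call:
{"fn": "apply_moves", "kwargs": {"series": [[[0,0,-0.08,0,0,0,1],[0,0,0,0,0,0,1],[0,0,0,0,0,0,1]]]}}

```text
t: 3.02
eef_pos: [490.3, -179.8, 23.6]
tool_rot: [[1.0, 0.004, 0.0], [0.004, -1.0, -0.0], [0.0, 0.0, -1.0]]
ft_force: [-0.6, -0.0, 0.6]
gripper_width: 0.2
grasp_force: 0.0
```

Call:
{"fn": "apply_moves", "kwargs": {"series": [[[-0.1,0,-0.2,0,0,0,1],[0,0,0,0,0,0,1],[0,0,0,0,0,0,1]]]}}

```text
t: 3.27
eef_pos: [484.8, -179.8, 13.1]
tool_rot: [[1.0, 0.004, -0.001], [0.004, -1.0, 0.0], [-0.001, -0.0, -1.0]]
ft_force: [0.4, 0.4, -0.1]
gripper_width: -0.4
grasp_force: 0.0
```

Call:
{"fn": "apply_moves", "kwargs": {"series": [[[0,0,-0.04,0,0,0,1],[0,0,0,0,0,0,1],[0,0,0,0,0,0,1]]]}}

```text
t: 3.52
eef_pos: [485.6, -179.8, 11.5]
tool_rot: [[1.0, 0.004, 0.0], [0.004, -1.0, -0.0], [0.0, 0.0, -1.0]]
ft_force: [0.1, 1.2, -0.8]
gripper_width: 0.4
grasp_force: 0.0
```

Call:
{"fn": "apply_moves", "kwargs": {"series": [[[0,0,-0.04,0,0,0,1],[0,0,0,0,0,0,1],[0,0,0,0,0,0,1]]]}}

```text
t: 3.77
eef_pos: [485.8, -179.9, 11.1]
tool_rot: [[1.0, 0.005, 0.001], [0.005, -1.0, -0.001], [0.001, 0.001, -1.0]]
ft_force: [-3.9, 2.7, 13.4]
gripper_width: 0.1
grasp_force: 6.7
```

Call:
{"fn": "apply_moves", "kwargs": {"series": [[[0,0,0.61,0,0,0,1],[0,0,0,0,0,0,1],[0,0.4,0,0,0,0,1],[0,0.4,0,0,0,0,1],[0,0.3,0,0,0,0,1],[0,0.1,0,0,0,0,1],[0,0,0,0,0,0,1]]]}}

```text
t: 4.35
eef_pos: [485.7, -118.9, 40.1]
tool_rot: [[1.0, 0.006, 0.001], [0.006, -1.0, 0.0], [0.001, -0.0, -1.0]]
ft_force: [-0.4, 0.5, 0.2]
gripper_width: -0.2
grasp_force: 0.0
```

Call:
{"fn": "apply_moves", "kwargs": {"series": [[[0,0.06,0,0,0,0,1],[0,0.06,0,0,0,0,1],[0,0,0,0,0,0,1]]]}}

```text
t: 4.6
eef_pos: [485.3, -113.9, 39.8]
tool_rot: [[1.0, 0.004, 0.0], [0.004, -1.0, -0.0], [0.0, 0.0, -1.0]]
ft_force: [-0.1, 0.1, 0.2]
gripper_width: 0.1
grasp_force: 0.0
```

Call:
{"fn": "apply_moves", "kwargs": {"series": [[[0,0.05,0,0,0,0,1],[0,0.05,0,0,0,0,1],[0,0,0,0,0,0,1]]]}}

```text
t: 4.85
eef_pos: [485.3, -108.6, 39.7]
tool_rot: [[1.0, 0.004, -0.0], [0.004, -1.0, 0.0], [-0.0, -0.0, -1.0]]
ft_force: [0.3, 0.6, 0.3]
gripper_width: 0.1
grasp_force: 0.0
```

Call:
{"fn": "apply_moves", "kwargs": {"series": [[[0,0.04,0,0,0,0,1],[0,0.04,0,0,0,0,1],[0,0,0,0,0,0,1]]]}}

```text
t: 5.1
eef_pos: [485.3, -104.5, 39.8]
tool_rot: [[1.0, 0.004, -0.0], [0.004, -1.0, -0.0], [-0.0, 0.0, -1.0]]
ft_force: [-0.8, 0.7, 0.1]
gripper_width: -0.4
grasp_force: 0.0
```

Call:
{"fn": "apply_moves", "kwargs": {"series": [[[0,0.04,0,0,0,0,1],[0,0.04,0,0,0,0,1],[0,0,0,0,0,0,1]]]}}

```text
t: 5.35
eef_pos: [485.3, -100.5, 39.8]
tool_rot: [[1.0, 0.004, -0.0], [0.004, -1.0, 0.0], [-0.0, -0.0, -1.0]]
ft_force: [-0.0, -0.0, 0.1]
gripper_width: -0.0
grasp_force: 0.0
```

```bash
cat >> h.py <<'E'
def look(f,box=(215,240,400,320),n='top',k=4.3):
    im,d=save(n,f); x0,y0,x1,y1=box
    cv2.imwrite(f'pics/{f}.png',cv2.resize(im[y0:y1,x0:x1,::-1],None,fx=k,fy=k,interpolation=cv2.INTER_CUBIC)); return im,d
E
python3 -c "
from h import *
look('c2',(290,200,430,300),'scene',5)"
```

```text
(no output)
```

View pics/c2.png

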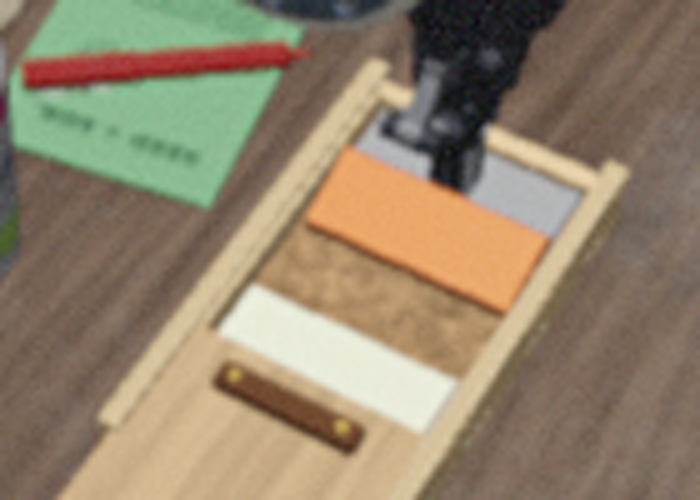

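The scene crop shows the closed fingertips at the orange stone's -y edge (crop pixel about 455,180). The orange is still tilted and the cork gap is clear.

Call:
{"fn": "apply_moves", "kwargs": {"series": [[[0,0.04,0,0,0,0,1],[0,0.04,0,0,0,0,1],[0,0,0,0,0,0,1]]]}}

```text
t: 5.65
eef_pos: [485.3, -96.4, 39.8]
tool_rot: [[1.0, 0.004, 0.0], [0.004, -1.0, 0.0], [0.0, -0.0, -1.0]]
ft_force: [-0.6, 0.1, 0.1]
gripper_width: 0.0
grasp_force: 0.0
```

Call:
{"fn": "apply_moves", "kwargs": {"series": [[[0,0.04,0,0,0,0,1],[0,0.04,0,0,0,0,1],[0,0,0,0,0,0,1]]]}}

```text
t: 5.9
eef_pos: [485.3, -92.4, 39.8]
tool_rot: [[1.0, 0.004, 0.0], [0.004, -1.0, 0.0], [0.0, -0.0, -1.0]]
ft_force: [0.5, -0.0, -0.6]
gripper_width: 0.2
grasp_force: 0.0
```

```bash
cat > m.py <<'E'
from h import *
import sys
def go(f):
    im,d=save('top',f); B=cv2.GaussianBlur(im,(3,3),0).astype(float); h=cv2.cvtColor(im,cv2.COLOR_RGB2HSV).astype(int)
    m=((h[...,0]<16)&(h[...,1]>150)&(h[...,2]>170)); m[:250]=0;m[310:]=0;m[:,:335]=0;m[:,385:]=0
    for nm,rows in(('x hi',range(260,269)),('x lo',range(291,300))):
        L=[];R=[];D=[]
        for r in rows:
            c=np.where(m[r])[0]
            if len(c): L.append((c.min()-.5,r));R.append((c.max()+.5,r))
        print(nm,'orange +y',pts('top',L,z=22).mean(0).round(1),'-y z22',pts('top',R,z=22).mean(0).round(1),'-y z36',pts('top',R,z=36).mean(0).round(1))
    v,u=np.where(cv2.erode(m.astype(np.uint8),np.ones((3,3)))>0)
    P=pts('top',np.c_[u,v],depth=d[v,u]); yb=P[:,1]; 
    A=np.c_[P[:,1]-yb.mean(),P[:,0]-P[:,0].mean(),np.ones(len(P))]; print('plane slope y,x,mean z',np.linalg.lstsq(A,P[:,2],rcond=None)[0].round(3))
go(sys.argv[1])
E
python3 m.py t2
```

```text
Traceback (most recent call last):
  File "m.py", line 15, in <module>
    go(sys.argv[1])
    ~~^^^^^^^^^^^^^
  File "m.py", line 11, in go
    print(nm,'orange +y',pts('top',L,z=22).mean(0).round(1),'-y z22',pts('top',R,z=22).mean(0).round(1),'-y z36',pts('top',R,z=36).mean(0).round(1))
                         ~~~^^^^^^^^^^^^^^
  File "h.py", line 7, in pts
    uv=np.atleast_2d(np.array(uv,float)); s0=(uv-[c['cx'],c['cy']])/f; s=s0.copy()
                                              ~~^~~~~~~~~~~~~~~~~~
ValueError: operands could not be broadcast together with shapes (1,0) (2,)
```

```bash
python3 -c "
from h import *
look('c3',(290,200,430,300),'scene',5)"
```

```text
(no output)
```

View pics/c3.png

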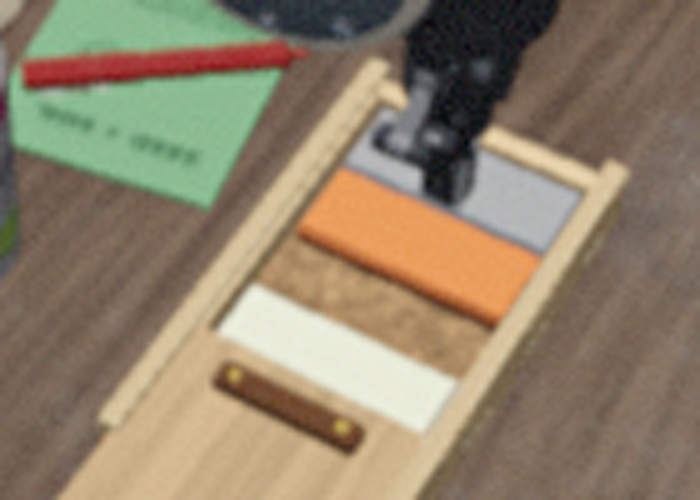

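The orange stone now lies flat against grey (crop 300–540 × 170–325), with the cork gap to cream still open. Next is the green stone.

Call:
{"fn": "apply_moves", "kwargs": {"series": [[[0,0,0.75,0,0,0,1],[0,0,0.75,0,0,0,1],[0.037,-0.717,0,0,0,0.051,-0.3],[0.037,-0.717,0,0,0,0.051,-0.3],[0.037,-0.717,0,0,0,0.051,-0.3],[0.037,-0.717,0,0,0,0.051,-0.3],[0.037,-0.717,0,0,0,0.051,-0.3],[0.037,-0.717,0,0,0,0.051,-0.3]]]}}

```text
t: 6.67
eef_pos: [496.2, -309.7, 114.8]
tool_rot: [[0.97, 0.244, 0.0], [0.244, -0.97, 0.0], [0.0, 0.0, -1.0]]
ft_force: [1.2, -0.2, 0.4]
gripper_width: 55.2
grasp_force: 0.0
```

Call:
{"fn": "apply_moves", "kwargs": {"series": [[[0.037,-0.717,0,0,0,0.051,-0.3],[0,0,-0.7,0,0,0,-0.3],[0,0,-0.6,0,0,0,-0.3],[0,0,0,0,0,0,-0.3],[0,0,0,0,0,0,-0.3]]]}}

```text
t: 7.08
eef_pos: [497.0, -343.5, 48.6]
tool_rot: [[0.96, 0.281, -0.004], [0.281, -0.96, 0.001], [-0.004, -0.002, -1.0]]
ft_force: [0.3, -0.1, 1.3]
gripper_width: 55.4
grasp_force: 0.0
```

```bash
sed -i 's/z=22/z=24/g' m.py; python3 m.py t3; python3 -c "
from h import *
look('c4',(360,120,500,230),'scene',5)"
```

```text
x hi orange +y [525.4 -44.2  24. ] -y z22 [525.4 -55.8  24. ] -y z36 [524.2 -55.1  36. ]
x lo orange +y [446.2 -44.4  24. ] -y z22 [446.2 -47.2  24. ] -y z36 [445.7 -46.6  36. ]
plane slope y,x,mean z [0. 0. 0.]m.py:14: RuntimeWarning: Mean of empty slice.
  A=np.c_[P[:,1]-yb.mean(),P[:,0]-P[:,0].mean(),np.ones(len(P))]; print('plane slope y,x,mean z',np.linalg.lstsq(A,P[:,2],rcond=None)[0].round(3))
  ret = ret.dtype.type(ret / rcount)
```

View pics/c4.png

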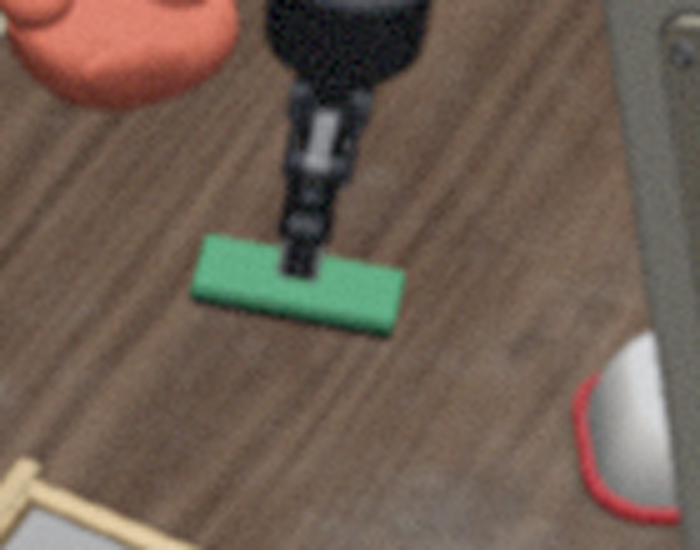

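The crop shows the open fingers straddling the green stone's middle (crop about 300,265), aligned across its width. Before gripping it I'll measure the orange's exact position in the scene frame.

```bash
cat >> h.py <<'E'
def proj(n,P):
    c=camera_info(n); f=240/np.tan(np.radians(c['vertical_fov'])/2); E=np.linalg.inv(np.array(c['extrinsics']))
    q=np.atleast_2d(P)@E[:3,:3].T+E[:3,3]; s=np.c_[q[:,0],-q[:,1]]/-q[:,2:]; 
    return s*(1+c['k1']*(s**2).sum(1,keepdims=True))*f+[c['cx'],c['cy']]
def profile(n,f,x,z,y0=-150,y1=50,st=2):
    im=np.load(f+'.npz')['im'] ; ys=np.arange(y0,y1,st); uv=proj(n,np.c_[np.full(len(ys),x),ys,np.full(len(ys),z)]).astype(np.float32)
    s=cv2.remap(im,uv[:,0],uv[:,1],cv2.INTER_LINEAR).reshape(-1,3) ; return ys,s
E
python3 - <<'E'
from h import *
for x in (450,485,520):
    ys,s=profile('scene','c4',x,24); s=s.astype(int)
    print(x,' '.join(f'{y}:{a[0]-a[2]}/{a[1]}' for y,a in zip(ys,s)))
E
```

```text
450 -150:32/82 -148:32/80 -146:40/104 -144:50/139 -142:55/175 -140:56/198 -138:57/204 -136:58/199 -134:59/184 -132:53/158 -130:40/131 -128:17/145 -126:2/160 -124:-2/171 -122:-2/176 -120:-5/177 -118:-4/177 -116:-2/176 -114:-1/177 -112:-1/177 -110:-3/178 -108:-2/177 -106:-2/176 -104:-3/176 -102:-4/177 -100:-3/177 -98:-2/177 -96:-2/178 -94:-2/176 -92:-4/172 -90:-7/156 -88:10/138 -86:54/129 -84:101/137 -82:136/148 -80:141/152 -78:140/154 -76:140/152 -74:139/152 -72:139/152 -70:139/152 -68:137/153 -66:137/153 -64:137/153 -62:137/154 -60:139/153 -58:140/151 -56:138/152 -54:139/153 -52:138/154 -50:138/150 -48:134/140 -46:129/122 -44:116/103 -42:101/81 -40:73/66 -38:59/79 -36:60/110 -34:70/132 -32:75/147 -30:77/155 -28:77/152 -26:75/148 -24:72/141 -22:71/135 -20:68/129 -18:70/125 -16:68/123 -14:62/121 -12:66/122 -10:68/128 -8:63/141 -6:45/171 -4:26/206 -2:18/224 0:16/230 2:17/230 4:16/230 6:15/231 8:15/230 10:16/230 12:16/231 14:18/229 16:17/230 18:16/230 20:15/231 22:16/231 24:19/225 26:31/209 28:49/190 30:63/177 32:68/173 34:67/175 36:66/176 38:67/174 40:66/176 42:66/178 44:67/176 46:66/17
[... 1525 characters left out ...]
/149 -80:138/153 -78:139/154 -76:139/154 -74:140/155 -72:140/154 -70:140/153 -68:138/154 -66:137/154 -64:139/151 -62:139/151 -60:139/152 -58:138/152 -56:138/153 -54:141/151 -52:143/151 -50:141/151 -48:134/140 -46:127/125 -44:119/109 -42:104/89 -40:84/71 -38:68/90 -36:63/119 -34:71/137 -32:72/142 -30:68/143 -28:70/136 -26:70/134 -24:71/136 -22:73/143 -20:76/148 -18:74/147 -16:74/143 -14:70/134 -12:67/125 -10:67/121 -8:58/139 -6:40/171 -4:23/207 -2:17/225 0:15/232 2:16/231 4:16/230 6:16/229 8:16/230 10:17/231 12:16/230 14:15/229 16:16/230 18:16/230 20:15/230 22:16/229 24:22/224 26:35/209 28:56/190 30:65/184 32:66/180 34:66/159 36:71/135 38:82/118 40:94/137 42:92/131 44:81/105 46:67/76 48:55/57
```

Call:
{"fn": "apply_moves", "kwargs": {"series": [[[0,0,-0.4,0,0,0,-0.22],[0,0,-0.3,0,0,0,-0.22],[0,0,0,0,0,0,-0.22],[0,0,0,0,0,0,-0.22]]]}}

```text
t: 7.52
eef_pos: [499.1, -343.8, 16.4]
tool_rot: [[0.959, 0.282, 0.001], [0.282, -0.959, -0.001], [0.001, 0.001, -1.0]]
ft_force: [-0.1, -0.4, 0.6]
gripper_width: 52.2
grasp_force: 0.0
```

Call:
{"fn": "apply_moves", "kwargs": {"series": [[[0,0,-0.1,0,0,0,-0.22],[0,0,0,0,0,0,-0.22],[0,0,0,0,0,0,-0.22]]]}}

```text
t: 7.77
eef_pos: [498.8, -343.9, 10.7]
tool_rot: [[0.96, 0.281, 0.001], [0.281, -0.96, -0.001], [0.001, 0.001, -1.0]]
ft_force: [0.3, 0.1, 0.0]
gripper_width: 52.0
grasp_force: 0.0
```

Call:
{"fn": "apply_moves", "kwargs": {"series": [[[0,0,-0.05,0,0,0,-0.22],[0,0,0,0,0,0,-0.22],[0,0,0,0,0,0,-0.22]]]}}

```text
t: 8.02
eef_pos: [498.7, -343.9, 7.7]
tool_rot: [[0.96, 0.281, 0.001], [0.281, -0.96, -0.0], [0.001, 0.001, -1.0]]
ft_force: [0.7, 0.0, 2.3]
gripper_width: 51.9
grasp_force: 0.8
```

Call:
{"fn": "apply_moves", "kwargs": {"series": [[[0,0,0.155,0,0,0,-0.22],[0,0,0,0,0,0,-0.22],[0,0,0,0,0,0,1],[0,0,0,0,0,0,1],[0,0,0,0,0,0,1],[0,0,0,0,0,0,1],[0,0,0,0,0,0,1]]]}}

```text
t: 8.6
eef_pos: [498.8, -344.1, 16.2]
tool_rot: [[0.96, 0.281, 0.001], [0.281, -0.96, -0.001], [0.001, 0.001, -1.0]]
ft_force: [-1.0, 0.3, 5.6]
gripper_width: 39.9
grasp_force: 60.0
```

Call:
{"fn": "apply_moves", "kwargs": {"series": [[[0,0,0.1,0,0,0,1],[0,0,0.4,0,0,0,1],[0,0,0.6,0,0,0,1],[0,0,0.6,0,0,0,1],[0,0,0.1,0,0,0,1],[0,0,0,0,0,0,1]]]}}

```text
t: 9.1
eef_pos: [499.4, -344.2, 107.5]
tool_rot: [[0.96, 0.281, 0.004], [0.281, -0.96, -0.002], [0.004, 0.003, -1.0]]
ft_force: [0.5, 0.1, -1.9]
gripper_width: 39.5
grasp_force: 60.9
```

```bash
python3 -c "
from h import *
look('c5',(370,110,470,200),'scene',6)
print(monitor.get_obs()['gripper_width'],monitor.get_obs()['ft_force'])"
```

```text
39.15467181492817 [-0.56500428  0.74641338 -2.77477004]
```

View pics/c5.png

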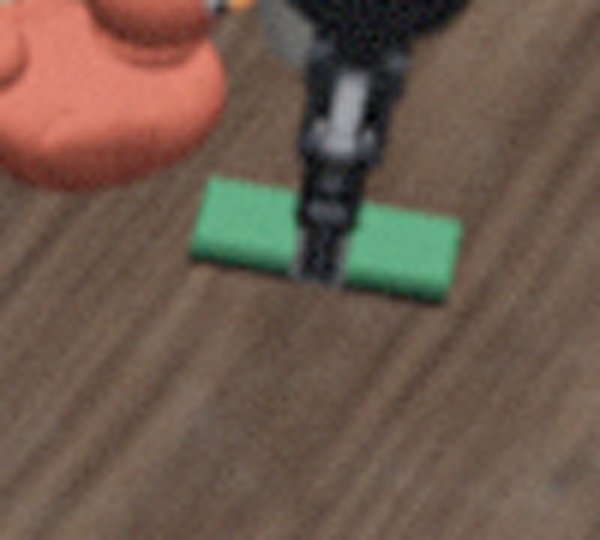

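Call:
{"fn": "apply_moves", "kwargs": {"series": [[[0,0,0,0,0,0,1],[0,0,0,0,0,0,1]]]}}

```text
t: 9.32
eef_pos: [497.1, -343.1, 103.0]
tool_rot: [[0.96, 0.28, -0.003], [0.28, -0.96, 0.002], [-0.003, -0.003, -1.0]]
ft_force: [0.9, 0.6, -1.8]
gripper_width: 39.7
grasp_force: 60.9
```

Call:
{"fn": "apply_moves", "kwargs": {"series": [[[0,0,0,0,0,0,1],[0,0,0,0,0,0,1]]]}}

```text
t: 9.48
eef_pos: [497.7, -343.5, 103.9]
tool_rot: [[0.96, 0.281, -0.002], [0.281, -0.96, 0.001], [-0.002, -0.001, -1.0]]
ft_force: [1.0, -0.7, -1.9]
gripper_width: 39.4
grasp_force: 60.9
```

Call:
{"fn": "apply_moves", "kwargs": {"series": [[[0,0,0,0,0,0,1],[0,0,0,0,0,0,1]]]}}

```text
t: 9.65
eef_pos: [498.1, -343.7, 104.7]
tool_rot: [[0.96, 0.281, -0.001], [0.281, -0.96, 0.0], [-0.001, -0.0, -1.0]]
ft_force: [-0.5, -0.3, -1.6]
gripper_width: 39.5
grasp_force: 60.9
```

Run:
```python
from h import *
im,d=save('scene','g1'); h=cv2.cvtColor(im,cv2.COLOR_RGB2HSV).astype(int)
o=monitor.get_obs(); print(o['eef_pos'],o['gripper_width'])
m=(h[...,0]>60)&(h[...,0]<85)&(h[...,1]>90); m[:120]=0;m[200:]=0;m[:,:380]=0;m[:,470:]=0
v,u=np.where(m); P=pts('scene',np.c_[u,v],depth=d[v,u])
# bright top face
t=m&(h[...,2]>145); v,u=np.where(t); P=pts('scene',np.c_[u,v],depth=d[v,u]); print(len(P),np.median(P,0).round(1))
A=np.c_[P[:,:2]-P[:,:2].mean(0),np.ones(len(P))]; print('top plane',np.linalg.lstsq(A,P[:,2],rcond=None)[0].round(3), np.percentile(h[...,2][m],[5,25,50,75,95]))
c=max(cv2.findContours(t.astype(np.uint8),0,1)[0],key=cv2.contourArea); 
for z in(110,115):print(z,pts('scene',cv2.boxPoints(cv2.minAreaRect(np.argwhere(t)[:,::-1].astype(np.float32))),z=z).round(1).tolist())
```

```text
[ 498.16557196 -343.66629676  104.75488274] 39.54483301681977
313 [ 484.8 -341.1  103.1]
top plane [ -0.233   0.786 108.301] [ 69.6 141.5 170.  173.  175. ]
110 [[537.8, -302.3, 110.0], [550.3, -338.2, 110.0], [451.5, -365.0, 110.0], [441.0, -329.1, 110.0]]
115 [[535.7, -296.8, 115.0], [548.2, -332.5, 115.0], [449.9, -359.1, 115.0], [439.5, -323.4, 115.0]]
```

Call:
{"fn": "apply_moves", "kwargs": {"series": [[[-0.0254,0.634,0,0,0,-0.0362,1],[-0.0254,0.634,0,0,0,-0.0362,1],[-0.0254,0.634,0,0,0,-0.0362,1],[-0.0254,0.634,0,0,0,-0.0362,1],[-0.0254,0.634,0,0,0,-0.0362,1],[-0.0254,0.634,0,0,0,-0.0362,1],[-0.0254,0.634,0,0,0,-0.0362,1],[-0.0254,0.634,0,0,0,-0.0362,1]]]}}

```text
t: 10.37
eef_pos: [487.9, -88.6, 105.3]
tool_rot: [[0.998, 0.056, 0.001], [0.056, -0.998, 0.0], [0.001, -0.0, -1.0]]
ft_force: [0.9, 0.3, -2.2]
gripper_width: 39.5
grasp_force: 61.0
```

Call:
{"fn": "apply_moves", "kwargs": {"series": [[[-0.0254,0.634,0,0,0,-0.0362,1],[-0.0254,0.634,0,0,0,-0.0362,1],[0,0,-0.5,0,0,0,1],[0,0,-0.4,0,0,0,1],[0,0,-0.1,0,0,0,1],[0,0,0,0,0,0,1],[0,0,0,0,0,0,1]]]}}

```text
t: 10.95
eef_pos: [486.1, -27.1, 55.7]
tool_rot: [[1.0, 0.0, 0.001], [0.0, -1.0, -0.0], [0.001, 0.0, -1.0]]
ft_force: [0.2, -0.6, -1.3]
gripper_width: 39.3
grasp_force: 61.1
```

Run:
```python
from h import *
o=monitor.get_obs(); print({k:np.round(o[k],2) for k in ('eef_pos','ft_force','gripper_width')})
look('c6',(290,200,430,300),'scene',5)
```

```text
{'eef_pos': array([486.06, -27.06,  55.72]), 'ft_force': array([ 0.21, -0.64, -1.27]), 'gripper_width': np.float64(39.3)}
```

View pics/c6.png

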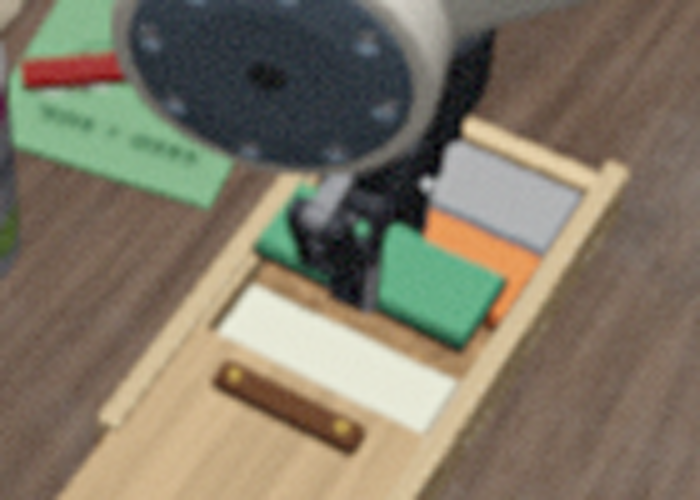

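The green stone hangs level over the gap between orange and cream, lined up with the case. I'll lower it in small steps, watching the force.

Call:
{"fn": "apply_moves", "kwargs": {"series": [[[0,0.01,-0.24,0,0,0,1],[0,0,-0.12,0,0,0,1],[0,0,0,0,0,0,1],[0,0,0,0,0,0,1]]]}}

```text
t: 11.33
eef_pos: [485.8, -26.5, 37.5]
tool_rot: [[1.0, 0.0, 0.0], [0.0, -1.0, -0.0], [0.0, 0.0, -1.0]]
ft_force: [1.0, 0.5, -2.1]
gripper_width: 39.1
grasp_force: 61.1
```

Call:
{"fn": "apply_moves", "kwargs": {"series": [[[0,0,-0.04,0,0,0,1],[0,0,0,0,0,0,1],[0,0,0,0,0,0,1]]]}}

```text
t: 11.58
eef_pos: [486.2, -26.1, 35.6]
tool_rot: [[1.0, 0.0, 0.001], [0.0, -1.0, 0.0], [0.001, -0.0, -1.0]]
ft_force: [0.6, 1.4, -1.0]
gripper_width: 39.5
grasp_force: 61.2
```

Call:
{"fn": "apply_moves", "kwargs": {"series": [[[0,0,-0.03,0,0,0,1],[0,0,0,0,0,0,1],[0,0,0,0,0,0,1]]]}}

```text
t: 11.83
eef_pos: [486.3, -26.0, 34.0]
tool_rot: [[1.0, 0.001, 0.002], [0.001, -1.0, 0.0], [0.002, -0.0, -1.0]]
ft_force: [0.4, 2.0, 2.4]
gripper_width: 39.8
grasp_force: 61.5
```

Call:
{"fn": "apply_moves", "kwargs": {"series": [[[0,0.02,-0.02,0,0,0,1],[0,0,0,0,0,0,1],[0,0,0,0,0,0,1]]]}}

```text
t: 12.08
eef_pos: [486.3, -25.8, 33.8]
tool_rot: [[1.0, 0.001, 0.002], [0.001, -1.0, -0.001], [0.002, 0.001, -1.0]]
ft_force: [-2.2, -1.7, 8.9]
gripper_width: 39.7
grasp_force: 64.2
```

Call:
{"fn": "apply_moves", "kwargs": {"series": [[[0,0,-0.02,0,0,0,1],[0,0,0,0,0,0,1],[0,0,0,0,0,0,1]]]}}

```text
t: 12.33
eef_pos: [486.3, -25.9, 33.7]
tool_rot: [[1.0, 0.001, 0.002], [0.001, -1.0, -0.001], [0.002, 0.001, -1.0]]
ft_force: [-4.7, 0.2, 18.0]
gripper_width: 39.6
grasp_force: 67.8
```

Call:
{"fn": "apply_moves", "kwargs": {"series": [[[0,0,0.02,0,0,0,1],[0,0,0,0,0,0,1],[0,0,0,0,0,0,-0.2],[0,0,0,0,0,0,-0.2],[0,0,0,0,0,0,-0.2],[0,0,0,0,0,0,-0.2]]]}}

```text
t: 12.83
eef_pos: [485.1, -25.3, 32.1]
tool_rot: [[1.0, 0.0, -0.001], [0.0, -1.0, -0.0], [-0.001, 0.0, -1.0]]
ft_force: [-0.4, 0.4, -0.0]
gripper_width: 51.5
grasp_force: 0.0
```

Call:
{"fn": "apply_moves", "kwargs": {"series": [[[0,0,0.1,0,0,0,-0.2],[0,0,0.4,0,0,0,-0.2],[0,0,0.6,0,0,0,1],[0,0,0,0,0,0,1],[0,0,0,0,0,0,1]]]}}

```text
t: 13.25
eef_pos: [486.9, -24.9, 89.4]
tool_rot: [[1.0, 0.0, 0.004], [0.0, -1.0, 0.001], [0.004, -0.001, -1.0]]
ft_force: [-0.1, -0.8, -0.7]
gripper_width: 15.6
grasp_force: 0.0
```

Run:
```python
from h import *
look('c7',(290,200,430,300),'scene',5)
```

```text
(no output)
```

View pics/c7.png

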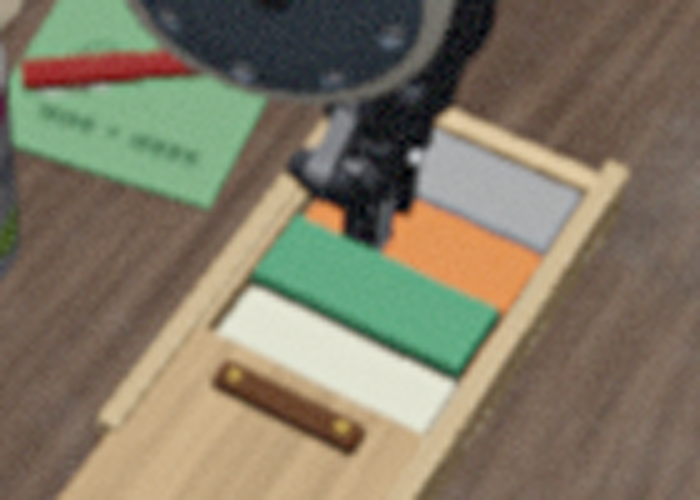

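The green stone rests level in the gap, a few mm proud. Now I'll press at its centre with closed fingers.

Call:
{"fn": "apply_moves", "kwargs": {"series": [[[0,-0.01,-0.5,0,0,0,1],[0,0,-0.37,0,0,0,1],[0,0,0,0,0,0,1],[0,0,0,0,0,0,1]]]}}

```text
t: 13.63
eef_pos: [484.3, -26.1, 43.0]
tool_rot: [[1.0, 0.0, -0.004], [0.0, -1.0, -0.001], [-0.004, 0.001, -1.0]]
ft_force: [-0.3, 0.1, 0.5]
gripper_width: 0.0
grasp_force: 0.0
```

Call:
{"fn": "apply_moves", "kwargs": {"series": [[[0,0,-0.04,0,0,0,1],[0,0,-0.02,0,0,0,1],[0,0,0,0,0,0,1],[0,0,0,0,0,0,1]]]}}

```text
t: 13.97
eef_pos: [485.9, -25.7, 41.6]
tool_rot: [[1.0, 0.0, 0.001], [0.0, -1.0, 0.0], [0.001, -0.0, -1.0]]
ft_force: [0.3, 0.4, -0.2]
gripper_width: -0.1
grasp_force: 0.0
```

Call:
{"fn": "apply_moves", "kwargs": {"series": [[[0,0,-0.02,0,0,0,1],[0,0,-0.02,0,0,0,1],[0,0,0,0,0,0,1],[0,0,0,0,0,0,1]]]}}

```text
t: 14.3
eef_pos: [485.5, -25.8, 39.0]
tool_rot: [[1.0, 0.0, -0.0], [0.0, -1.0, -0.0], [-0.0, 0.0, -1.0]]
ft_force: [0.2, 0.3, 0.6]
gripper_width: 0.4
grasp_force: 0.0
```

Call:
{"fn": "apply_moves", "kwargs": {"series": [[[0,0,-0.02,0,0,0,1],[0,0,-0.02,0,0,0,1],[0,0,0,0,0,0,1],[0,0,0,0,0,0,1]]]}}

```text
t: 14.63
eef_pos: [485.5, -25.7, 36.9]
tool_rot: [[1.0, 0.0, -0.0], [0.0, -1.0, -0.0], [-0.0, 0.0, -1.0]]
ft_force: [-0.1, 0.0, -0.3]
gripper_width: 0.2
grasp_force: 0.0
```

Call:
{"fn": "apply_moves", "kwargs": {"series": [[[0,0,-0.02,0,0,0,1],[0,0,-0.02,0,0,0,1],[0,0,0,0,0,0,1],[0,0,0,0,0,0,1]]]}}

```text
t: 14.97
eef_pos: [485.6, -25.7, 35.1]
tool_rot: [[1.0, 0.0, 0.0], [0.0, -1.0, -0.0], [0.0, 0.0, -1.0]]
ft_force: [-0.4, 0.3, 0.9]
gripper_width: 0.2
grasp_force: 0.7
```

Call:
{"fn": "apply_moves", "kwargs": {"series": [[[0,0,-0.02,0,0,0,1],[0,0,-0.01,0,0,0,1],[0,0,0,0,0,0,1],[0,0,0,0,0,0,1]]]}}

```text
t: 15.3
eef_pos: [485.7, -25.7, 35.0]
tool_rot: [[1.0, 0.001, 0.001], [0.001, -1.0, -0.0], [0.001, 0.0, -1.0]]
ft_force: [-7.1, 2.4, 14.9]
gripper_width: 0.1
grasp_force: 7.5
```

Call:
{"fn": "apply_moves", "kwargs": {"series": [[[0,0,0.4,0,0,0,1],[0,0,0.8,0,0,0,1],[0,0.62,0,0,0,0,1],[0,0.62,0,0,0,0,1],[0,0.62,0,0,0,0,1],[0,0.6,0,0,0,0,1],[0,0,0,0,0,0,1],[0,0,0,0,0,0,1]]]}}

```text
t: 15.97
eef_pos: [485.4, 98.5, 93.3]
tool_rot: [[1.0, 0.003, -0.0], [0.003, -1.0, 0.0], [-0.0, -0.0, -1.0]]
ft_force: [-0.6, -1.0, -0.4]
gripper_width: -0.3
grasp_force: 0.0
```

Run:
```python
from h import *
look('c8',(290,200,430,300),'scene',5); print(monitor.get_obs()['eef_pos'])
for x in (445,485,525):
    ys,s=profile('scene','c8',x,24,-140,40,2); s=s.astype(int)
    print(x,' '.join(f'{y}:{a[0]-a[2]}/{a[1]}' for y,a in zip(ys,s)))
a=np.load('c8.npz'); d=a['d']
for nm,y in(('grey',-110),('orange',-68),('green',-26),('cream',10)):
    r=[]
    for x in(440,485,530):
        g=np.array([(x+i,y+j,24) for i in range(-10,11,2) for j in range(-10,11,2)]); uv=proj('scene',g).round().astype(int)
        P=pts('scene',uv,depth=d[uv[:,1],uv[:,0]]); r.append(np.median(P[:,2]).round(1))
    print(nm,r)
```

```text
[485.27455496  97.6022821   93.27718863]
445 -140:8/103 -138:9/101 -136:9/100 -134:8/100 -132:8/100 -130:10/102 -128:9/102 -126:6/102 -124:9/98 -122:8/97 -120:8/99 -118:8/97 -116:8/94 -114:7/94 -112:7/97 -110:5/106 -108:3/117 -106:1/133 -104:0/144 -102:-2/160 -100:-3/165 -98:-3/169 -96:-3/170 -94:-5/168 -92:-8/160 -90:5/141 -88:35/127 -86:89/132 -84:123/141 -82:135/145 -80:135/146 -78:134/147 -76:136/145 -74:137/143 -72:136/143 -70:137/143 -68:137/143 -66:136/145 -64:137/145 -62:137/145 -60:137/144 -58:139/143 -56:137/146 -54:136/147 -52:138/145 -50:137/133 -48:122/123 -46:83/123 -44:27/141 -42:-19/157 -40:-34/166 -38:-35/168 -36:-35/168 -34:-32/168 -32:-32/169 -30:-32/169 -28:-32/167 -26:-34/165 -24:-32/166 -22:-32/166 -20:-30/166 -18:-30/167 -16:-31/167 -14:-31/168 -12:-32/168 -10:-33/164 -8:-33/154 -6:-17/149 -4:4/163 -2:14/197 0:17/217 2:16/223 4:16/223 6:15/223 8:16/222 10:16/221 12:16/221 14:16/222 16:16/222 18:16/222 20:15/223 22:15/221 24:18/215 26:29/201 28:48/179 30:64/164 32:65/160 34:65/161 36:64/163 38:61/161
485 -140:8/128 -138:10/129 -136:10/124 -134:12/119 -132:10/122
[... 1435 characters left out ...]
48:-14/97 -46:-20/83 -44:-22/74 -42:-20/68 -40:-17/64 -38:-19/62 -36:-20/62 -34:-17/56 -32:-17/58 -30:-16/61 -28:-18/61 -26:-18/59 -24:-16/62 -22:-17/62 -20:-18/62 -18:-19/57 -16:-18/56 -14:-13/52 -12:-13/49 -10:-13/48 -8:-16/51 -6:-14/50 -4:-15/48 -2:-15/45 0:-13/46 2:-13/52 4:-14/50 6:-12/49 8:-15/50 10:-15/49 12:-14/46 14:-10/36 16:-7/29 18:-1/21 20:-1/17 22:-10/23 24:-10/25 26:-8/27 28:-9/32 30:-12/39 32:-14/44 34:-12/48 36:-14/51 38:-17/51
grey [np.float64(37.3), np.float64(475.7), np.float64(486.9)]
orange [np.float64(24.3), np.float64(464.2), np.float64(485.8)]
green [np.float64(24.2), np.float64(455.7), np.float64(471.5)]
cream [np.float64(24.5), np.float64(435.0), np.float64(452.0)]
```

View pics/c8.png

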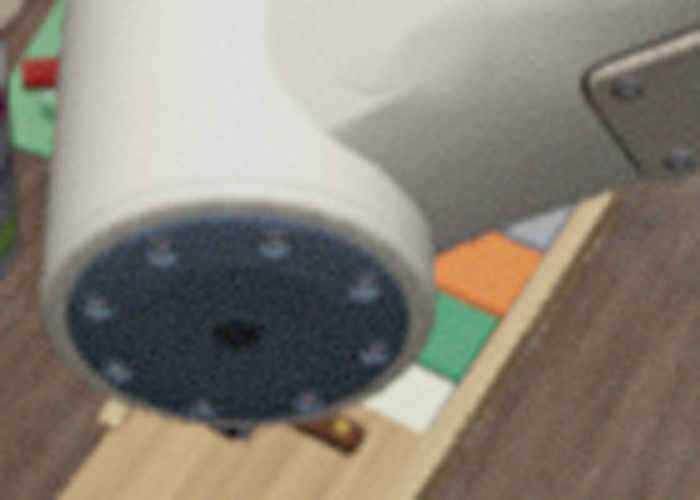

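The near ends of orange, green and cream measure flush at z≈24; the arm hides the rest, so I'll check that from the top camera by depth.

Run:
```python
from h import *
im,d=save('top','t8')
for nm,y in(('grey',-110),('orange',-68),('green',-26),('cream',10)):
    r=[]
    for x in(440,460,485,510,530):
        g=np.array([(x+i,y+j,24) for i in range(-8,9,2) for j in range(-12,13,2)]); uv=proj('top',g).round().astype(int)
        P=pts('top',uv,depth=d[uv[:,1],uv[:,0]]); r.append((np.median(P[:,2]).round(1),im[uv[:,1],uv[:,0]].mean(0).astype(int).tolist()))
    print(nm,r)
```

```text
grey [(np.float64(24.4), [217, 215, 208]), (np.float64(24.0), [228, 230, 227]), (np.float64(24.5), [228, 229, 227]), (np.float64(23.9), [227, 229, 226]), (np.float64(24.2), [217, 214, 206])]
orange [(np.float64(23.4), [241, 193, 116]), (np.float64(24.4), [248, 204, 122]), (np.float64(24.3), [248, 203, 121]), (np.float64(23.8), [248, 202, 120]), (np.float64(22.7), [239, 188, 112])]
green [(np.float64(24.4), [140, 212, 159]), (np.float64(23.6), [139, 229, 175]), (np.float64(24.3), [138, 228, 174]), (np.float64(24.9), [138, 228, 173]), (np.float64(23.2), [137, 213, 159])]
cream [(np.float64(24.2), [237, 235, 228]), (np.float64(24.1), [246, 247, 246]), (np.float64(24.7), [247, 248, 248]), (np.float64(23.2), [247, 248, 248]), (np.float64(23.5), [241, 240, 237])]
```

All four stones are flat at 24 mm over their whole length. Now the lid.

Call:
{"fn": "apply_moves", "kwargs": {"series": [[[0,0,-0.5,0,0,0,1],[0,0,-0.4,0,0,0,1],[0,0,0,0,0,0,1],[0,-0.14,0,0,0,0,1],[0,-0.1,0,0,0,0,1],[0,-0.1,0,0,0,0,1],[0,-0.1,0,0,0,0,1]]]}}

```text
t: 16.65
eef_pos: [486.2, 74.6, 49.6]
tool_rot: [[1.0, -0.0, 0.002], [-0.0, -1.0, 0.001], [0.002, -0.001, -1.0]]
ft_force: [0.0, 0.5, 1.1]
gripper_width: -0.1
grasp_force: 0.0
```

Call:
{"fn": "apply_moves", "kwargs": {"series": [[[0,-0.1,0,0,0,0,1],[0,-0.1,0,0,0,0,1],[0,-0.1,0,0,0,0,1],[0,-0.1,0,0,0,0,1]]]}}

```text
t: 16.98
eef_pos: [485.9, 55.1, 48.9]
tool_rot: [[1.0, 0.0, 0.001], [0.0, -1.0, 0.001], [0.001, -0.001, -1.0]]
ft_force: [0.6, 1.2, 1.7]
gripper_width: -0.2
grasp_force: 0.9
```

Call:
{"fn": "apply_moves", "kwargs": {"series": [[[0,-0.1,0,0,0,0,1],[0,-0.1,0,0,0,0,1],[0,-0.1,0,0,0,0,1],[0,-0.1,0,0,0,0,1]]]}}

```text
t: 17.32
eef_pos: [485.8, 34.9, 48.6]
tool_rot: [[1.0, 0.0, 0.0], [0.0, -1.0, 0.0], [0.0, -0.0, -1.0]]
ft_force: [0.5, 2.5, 1.1]
gripper_width: 0.1
grasp_force: 0.9
```

Call:
{"fn": "apply_moves", "kwargs": {"series": [[[0,-0.12,0,0,0,0,1],[0,-0.12,0,0,0,0,1],[0,-0.12,0,0,0,0,1],[0,-0.12,0,0,0,0,1],[0,-0.12,0,0,0,0,1],[0,-0.12,0,0,0,0,1]]]}}

```text
t: 17.82
eef_pos: [485.7, -1.3, 48.6]
tool_rot: [[1.0, 0.0, 0.0], [0.0, -1.0, 0.0], [0.0, -0.0, -1.0]]
ft_force: [1.7, 1.7, 0.9]
gripper_width: -0.0
grasp_force: 1.0
```

Call:
{"fn": "apply_moves", "kwargs": {"series": [[[0,-0.12,0,0,0,0,1],[0,-0.12,0,0,0,0,1],[0,-0.12,0,0,0,0,1],[0,-0.12,0,0,0,0,1],[0,-0.12,0,0,0,0,1],[0,-0.12,0,0,0,0,1]]]}}

```text
t: 18.32
eef_pos: [485.6, -37.3, 48.6]
tool_rot: [[1.0, 0.0, 0.0], [0.0, -1.0, 0.0], [0.0, -0.0, -1.0]]
ft_force: [1.2, 1.6, 0.8]
gripper_width: -0.1
grasp_force: 1.2
```

Call:
{"fn": "apply_moves", "kwargs": {"series": [[[0,-0.12,0,0,0,0,1],[0,-0.12,0,0,0,0,1],[0,-0.12,0,0,0,0,1],[0,-0.12,0,0,0,0,1],[0,-0.12,0,0,0,0,1],[0,-0.12,0,0,0,0,1],[0,0,0,0,0,0,1]]]}}

```text
t: 18.9
eef_pos: [485.3, -74.0, 48.5]
tool_rot: [[1.0, -0.0, -0.001], [-0.0, -1.0, -0.001], [-0.001, 0.001, -1.0]]
ft_force: [1.5, -2.4, 1.8]
gripper_width: -0.2
grasp_force: 1.1
```

Call:
{"fn": "apply_moves", "kwargs": {"series": [[[0,-0.08,0,0,0,0,1],[0,-0.08,0,0,0,0,1],[0,-0.08,0,0,0,0,1],[0,-0.06,0,0,0,0,1]]]}}

```text
t: 19.23
eef_pos: [485.3, -88.1, 48.5]
tool_rot: [[1.0, 0.0, -0.0], [0.0, -1.0, 0.0], [-0.0, -0.0, -1.0]]
ft_force: [-0.0, 2.2, 3.0]
gripper_width: -0.4
grasp_force: 2.0
```

```bash
cat > lid.py <<'E'
from h import *
import sys
im,d=save('scene',sys.argv[1]); o=monitor.get_obs(); print(o['eef_pos'].round(1),o['ft_force'].round(1))
for x in (435,440):
    ys,s=profile('scene',sys.argv[1],x,33,-150,-60,2); print(x,' '.join(f'{y}:{a[0]}/{a[1]}/{a[2]}' for y,a in zip(ys,s)))
ys,s=profile('scene',sys.argv[1],440,33,60,200,2); print('tail',' '.join(f'{y}:{a[0]}' for y,a in zip(ys,s)))
E
python3 lid.py l1
```

```text
[485.3 -88.5  48.5] [0.7 0.4 3.3]
435 -150:112/92/78 -148:112/92/78 -146:111/91/77 -144:109/88/74 -142:108/88/74 -140:114/95/79 -138:137/116/95 -136:174/153/124 -134:210/189/153 -132:225/204/166 -130:230/210/172 -128:224/203/166 -126:209/188/151 -124:197/175/137 -122:198/174/135 -120:205/178/138 -118:208/181/141 -116:209/182/142 -114:207/180/140 -112:207/180/139 -110:208/180/141 -108:208/182/143 -106:208/183/144 -104:208/182/143 -102:208/181/141 -100:207/180/140 -98:208/181/142 -96:209/182/142 -94:207/181/142 -92:206/180/141 -90:206/179/140 -88:207/180/140 -86:207/180/141 -84:207/180/140 -82:207/179/139 -80:207/180/141 -78:208/181/141 -76:208/180/141 -74:208/181/141 -72:208/181/140 -70:208/181/142 -68:209/183/144 -66:209/182/143 -64:207/180/141 -62:208/181/143
440 -150:115/92/80 -148:112/91/79 -146:111/90/77 -144:109/88/74 -142:105/83/71 -140:115/93/77 -138:137/114/93 -136:179/157/125 -134:214/193/155 -132:227/206/168 -130:229/209/171 -128:223/202/166 -126:211/189/152 -124:199/175/138 -122:201/176/138 -120:205/179/140 -118:206/180/141 -116:206/179/141 -114:206/179/140 -112:205/178/14
[... 252 characters left out ...]
204/177/137 -78:205/177/140 -76:204/177/140 -74:204/177/139 -72:204/177/139 -70:203/176/136 -68:202/175/135 -66:203/176/138 -64:204/176/138 -62:204/176/136
tail 60:205 62:204 64:204 66:206 68:206 70:204 72:205 74:205 76:204 78:203 80:203 82:203 84:203 86:204 88:205 90:205 92:206 94:205 96:205 98:206 100:205 102:205 104:205 106:205 108:204 110:205 112:207 114:205 116:184 118:144 120:118 122:114 124:112 126:113 128:114 130:112 132:115 134:114 136:114 138:113 140:113 142:115 144:112 146:116 148:116 150:117 152:118 154:120 156:124 158:122 160:121 162:121 164:123 166:124 168:128 170:130 172:130 174:133 176:132 178:132 180:129 182:129 184:130 186:128 188:124 190:129 192:130 194:132 196:132 198:128
```

Call:
{"fn": "apply_moves", "kwargs": {"series": [[[0,-0.08,0,0,0,0,1],[0,-0.08,0,0,0,0,1],[0,-0.08,0,0,0,0,1],[0,-0.04,0,0,0,0,1],[0,0,0,0,0,0,1]]]}}

```text
t: 19.7
eef_pos: [485.3, -102.4, 48.5]
tool_rot: [[1.0, -0.0, -0.0], [-0.0, -1.0, -0.001], [-0.0, 0.001, -1.0]]
ft_force: [-0.6, -2.4, 4.5]
gripper_width: -0.1
grasp_force: 1.8
```

Call:
{"fn": "apply_moves", "kwargs": {"series": [[[0,-0.04,0,0,0,0,1],[0,-0.04,0,0,0,0,1],[0,0,0,0,0,0,1]]]}}

```text
t: 19.95
eef_pos: [485.3, -105.1, 48.5]
tool_rot: [[1.0, -0.0, -0.0], [-0.0, -1.0, 0.001], [-0.0, -0.001, -1.0]]
ft_force: [-2.0, 5.6, 4.6]
gripper_width: 0.0
grasp_force: 3.8
```

Call:
{"fn": "apply_moves", "kwargs": {"series": [[[0,-0.04,0,0,0,0,1],[0,0,0,0,0,0,1]]]}}

```text
t: 20.12
eef_pos: [485.4, -105.4, 48.4]
tool_rot: [[1.0, -0.001, 0.0], [-0.001, -1.0, 0.004], [0.0, -0.004, -1.0]]
ft_force: [-2.9, 13.0, 7.9]
gripper_width: 0.1
grasp_force: 7.8
```

Hard stop. I'll back off, lift clear and check whether this is fully shut.

Call:
{"fn": "apply_moves", "kwargs": {"series": [[[0,0.1,0,0,0,0,1],[0,0.1,0.2,0,0,0,1],[0,0,0.8,0,0,0,1],[0,0,0.8,0,0,0,1],[-0.6,0.3,0.3,0,0,0,1],[-0.7,0.3,0,0,0,0,1],[-0.7,0.3,0,0,0,0,1],[0,0,0,0,0,0,1]]]}}

```text
t: 20.78
eef_pos: [379.6, -51.9, 153.3]
tool_rot: [[1.0, 0.001, -0.002], [0.001, -1.0, 0.002], [-0.002, -0.002, -1.0]]
ft_force: [-0.6, -0.5, -1.5]
gripper_width: -0.1
grasp_force: 0.0
```

```bash
python3 lid.py l2
python3 - <<'E'
from h import *
save('top','t9')
for x in(450,485,520):
    ys,s=profile('top','t9',x,33,-150,-95,2); print(x,' '.join(f'{y}:{a[0]}/{a[2]}' for y,a in zip(ys,s)))
    ys,s=profile('top','t9',x,33,80,120,2); print('tail',' '.join(f'{y}:{a[0]}' for y,a in zip(ys,s)))
E
```

```text
[382.7 -52.2 154. ] [1.2 0.4 0.1]
435 -150:100/80/69 -148:103/81/71 -146:102/82/70 -144:104/87/74 -142:118/98/79 -140:144/120/94 -138:174/148/113 -136:190/164/126 -134:196/169/129 -132:196/169/131 -130:195/168/131 -128:195/167/129 -126:195/167/128 -124:195/169/128 -122:195/169/128 -120:194/165/127 -118:194/166/128 -116:195/168/130 -114:195/168/130 -112:194/169/130 -110:194/169/130 -108:195/169/129 -106:195/168/130 -104:194/168/131 -102:194/169/130 -100:194/166/130 -98:195/167/131 -96:195/168/130 -94:193/167/128 -92:194/168/130 -90:195/169/132 -88:196/169/130 -86:195/168/129 -84:195/167/128 -82:193/166/126 -80:194/168/129 -78:195/169/130 -76:196/170/132 -74:196/169/131 -72:195/168/131 -70:193/167/129 -68:195/169/130 -66:196/171/131 -64:196/171/131 -62:197/171/131
440 -150:104/84/73 -148:103/84/72 -146:100/81/69 -144:103/84/70 -142:119/99/80 -140:149/124/98 -138:180/154/120 -136:189/163/127 -134:193/166/128 -132:193/167/128 -130:192/165/125 -128:191/164/124 -126:192/165/127 -124:193/167/129 -122:193/166/129 -120:192/165/129 -118:192/164/127 -116:191/164/126 -114:190/164/126 -112:190/16
[... 1780 characters left out ...]
225/129 -100:225/130 -98:225/130 -96:224/128
tail 80:214 82:215 84:217 86:216 88:217 90:217 92:216 94:216 96:213 98:203 100:177 102:142 104:111 106:99 108:97 110:98 112:99 114:95 116:96 118:97
520 -150:92/57 -148:91/55 -146:92/56 -144:106/64 -142:142/84 -140:196/114 -138:223/134 -136:234/142 -134:235/142 -132:235/143 -130:234/140 -128:230/133 -126:215/119 -124:192/102 -122:169/86 -120:160/77 -118:160/76 -116:165/80 -114:179/92 -112:206/113 -110:222/128 -108:231/136 -106:234/139 -104:235/139 -102:235/142 -100:236/144 -98:236/145 -96:236/145
tail 80:232 82:233 84:233 86:232 88:232 90:232 92:233 94:232 96:230 98:220 100:198 102:165 104:145 106:136 108:133 110:132 112:133 114:132 116:131 118:130
```

Run:
```python
from h import *
def edge(n,f,x,z,lo,hi,ch=1):
    ys,s=profile(n,f,x,z,lo,hi,.25); s=cv2.GaussianBlur(s[:,ch].astype(np.float32).reshape(1,-1),(13,1),0).ravel(); g=np.abs(np.diff(s)); return ys[g.argmax()]+.125
def E(n,f,xs,z,lo,hi): e=[edge(n,f,x,z,lo,hi) for x in xs]; return np.round([np.median(e),np.std(e)],2)
mid=[x for x in range(455,516,3)]
for n,f in(('top','t9'),('scene','l2')):
    print(n,'lead',E(n,f,mid,33,-150,-131),'tail',E(n,f,mid,33,90,112),'pull-',E(n,f,range(465,506,3),44,-135,-117),'pull+',E(n,f,range(465,506,3),44,-119,-104))
    print('  wall ends far',E(n,f,[547.5,548.5,549.5,550.5],38.5,-150,-130),'near',E(n,f,[420.5,421.5,422.5,423.5],38.5,-150,-130), '+y far',E(n,f,[547.5,548.5,549.5,550.5],38.5,85,110),'near',E(n,f,[420.5,421.5,422.5,423.5],38.5,85,110))
for n,f in(('top','top0'),('scene','scene0')):
    print(n,'open lead',E(n,f,mid,33,25,42),'tail',E(n,f,mid,33,262,284),'pull-',E(n,f,range(465,506,3),44,40,55),'pull+',E(n,f,range(465,506,3),44,55,70),'wall far',E(n,f,[547.5,548.5,549.5,550.5],38.5,-150,-130),'+y',E(n,f,[547.5,548.5,549.5,550.5],38.5,85,110),'end',E(n,f,mid,26.5,-150,-137))
```

```text
top lead [-140.62    0.18] tail [102.12   0.94] pull- [-124.12    0.22] pull+ [-109.12    0.16]
  wall ends far [-140.5     0.21] near [-144.12    6.25] +y far [100.88   0.11] near [99.62  0.85]
scene lead [-139.88    3.1 ] tail [101.38   0.39] pull- [-121.88    4.27] pull+ [-105.38    0.11]
  wall ends far [-141.25    0.45] near [-141.12    0.38] +y far [100.12   0.57] near [99.88  0.11]
top open lead [33.88  1.2 ] tail [271.62   0.83] pull- [46.88  0.2 ] pull+ [59.62  0.11] wall far [-140.62    0.  ] +y [100.88   0.25] end [-141.38    0.23]
scene open lead [40.62  1.75] tail [2.7212e+02 2.0000e-01] pull- [48.88  0.39] pull+ [64.62  0.25] wall far [-141.25    0.45] +y [100.25   0.69] end [-141.88    0.45]
```

Call:
{"fn": "apply_moves", "kwargs": {"series": [[[0.7,-0.25,0,0,0,0,1],[0.7,-0.25,0,0,0,0,1],[0.6,-0.2,0,0,0,0,1],[0,0,-0.8,0,0,0,1],[0,0,-0.8,0,0,0,1],[0,0,-0.5,0,0,0,1],[0,-0.1,0,0,0,0,1],[0,-0.1,0,0,0,0,1]]]}}

```text
t: 21.55
eef_pos: [486.2, -98.4, 47.5]
tool_rot: [[1.0, 0.001, -0.002], [0.001, -1.0, -0.001], [-0.002, 0.001, -1.0]]
ft_force: [0.4, 0.5, 0.8]
gripper_width: -0.3
grasp_force: 0.0
```

Call:
{"fn": "apply_moves", "kwargs": {"series": [[[0,-0.08,0,0,0,0,1],[0,-0.04,0,0,0,0,1],[0,0,0,0,0,0,1]]]}}

```text
t: 21.8
eef_pos: [486.2, -104.3, 48.8]
tool_rot: [[1.0, -0.0, 0.001], [-0.0, -1.0, -0.0], [0.001, 0.0, -1.0]]
ft_force: [0.7, -0.6, -0.8]
gripper_width: -0.0
grasp_force: 0.0
```

Call:
{"fn": "apply_moves", "kwargs": {"series": [[[0,-0.04,0,0,0,0,1],[0,0,0,0,0,0,1],[0,0,0,0,0,0,1]]]}}

```text
t: 22.05
eef_pos: [486.0, -105.1, 48.7]
tool_rot: [[1.0, -0.0, 0.001], [-0.0, -1.0, 0.001], [0.001, -0.001, -1.0]]
ft_force: [1.1, 4.5, 0.9]
gripper_width: 0.0
grasp_force: 2.4
```

Call:
{"fn": "apply_moves", "kwargs": {"series": [[[0,-0.03,0,0,0,0,1],[0,0,0,0,0,0,1],[0,0,0,0,0,0,1],[0,0,0,0,0,0,1]]]}}

```text
t: 22.38
eef_pos: [486.1, -105.4, 48.6]
tool_rot: [[1.0, -0.0, 0.001], [-0.0, -1.0, 0.003], [0.001, -0.003, -1.0]]
ft_force: [-0.7, 10.3, 2.3]
gripper_width: -0.1
grasp_force: 5.4
```

Call:
{"fn": "apply_moves", "kwargs": {"series": [[[0,0.1,0,0,0,0,1],[0,0.1,0.2,0,0,0,1],[0,0,0.8,0,0,0,1],[0,0,0.8,0,0,0,1],[-0.6,0.3,0.3,0,0,0,1],[-0.7,0.3,0,0,0,0,1],[-0.7,0.3,0,0,0,0,1],[0,0,0,0,0,0,1]]]}}

```text
t: 23.05
eef_pos: [379.8, -51.7, 153.9]
tool_rot: [[1.0, 0.001, -0.001], [0.001, -1.0, 0.001], [-0.001, -0.001, -1.0]]
ft_force: [-0.1, -1.2, -0.2]
gripper_width: -0.1
grasp_force: 0.0
```

Call:
{"fn": "apply_moves", "kwargs": {"series": [[[0,0,0,0,0,0,1],[0,0,0,0,0,0,1],[0,0,0,0,0,0,1]]]}}

```text
t: 23.3
eef_pos: [386.4, -52.4, 154.0]
tool_rot: [[1.0, 0.0, 0.001], [0.0, -1.0, -0.0], [0.001, 0.0, -1.0]]
ft_force: [0.1, -0.4, -0.1]
gripper_width: -0.0
grasp_force: 0.0
```

The lid stops at the same hard point (-105.4), and its leading edge is flush with the case end, so it is shut.

```bash
python3 -c "
from cell import order
print(order.finish_job())"
```

```text
the job is handed in; nothing more can be done
None
```

The job is handed in: all four stones measured flat at 24 mm, and the lid slid to its end stop with its front edge flush with the case end; its back edge measured about 1 mm past the side walls, and I had no readout of the lid opening to confirm zero.

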